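# Make up two pipe repair kits

## Task

Make up the two repair kits from the fittings on the basement bench: the white elbow and the red-lever valve go in the green tray, the copper elbow and the black coupling in the yellow tray, one piece to each compartment, resting flat on the tray floor the same way up as it stands now. Leave the blue-lever valve, the orange end cap and the wrench undisturbed where they are.

Things in the scene. Friction and masses are not known exactly. Their poses are not given: they have to be found in the camera images.
- tray_green: Green tray with a low rim, 232 x 108 mm outside, fixed to the bench. Origin: centre of its underside; x along its length, y across it, z up. Floor 4 mm thick; rim and dividing wall 4 mm thick and 16 mm high above the bench. The wall across its middle leaves two equal compartments, each 110 mm (x) by 100 mm (y) inside, centred at x = +57 and -57 mm, y = 0. Empty at the start.
- tray_yellow: Yellow tray with a low rim, 232 x 108 mm outside, fixed to the bench. Origin: centre of its underside; x along its length, y across it, z up. Floor 4 mm thick; rim and dividing wall 4 mm thick and 16 mm high above the bench. The wall across its middle leaves two equal compartments, each 110 mm (x) by 100 mm (y) inside, centred at x = +57 and -57 mm, y = 0. Empty at the start.
- white_elbow_center (a point): White plastic pipe elbow standing on one mouth: an upright leg and a level leg, both 40 mm in diameter (a socket band at each mouth is 42 mm). Total height 60 mm. Point: on the axis of the upright leg, 30 mm above its foot. x points along the level leg, whose axis is 40 mm above the foot and whose mouth is 42 mm out from the upright axis; z up. Its width across y is 40 mm: grasp it there, about the upright leg. 60 to 200 g.
- copper_elbow_center (a point): Copper-coloured pipe elbow standing on one mouth: an upright leg and a level leg, both 40 mm in diameter (a socket band at each mouth is 42 mm). Total height 60 mm. Point: on the axis of the upright leg, 30 mm above its foot. x points along the level leg, whose axis is 40 mm above the foot and whose mouth is 42 mm out from the upright axis; z up. Its width across y is 40 mm: grasp it there, about the upright leg. 60 to 200 g.
- red_valve_center (a point): Red-lever ball valve lying flat: a steel block 38 (x) x 40 (y) x 40 (z) mm with brass pipe ends, 72 mm long in all along x, and on a stem above it a flat lever, red, 16 mm wide, lying along +x from -10 to +42 mm, its top 55 mm above the foot. Point: centre of the steel block, 20 mm above the foot; x along the pipe, z up. The flat sides of the block, 40 mm apart across y, are free for grasping from above on both sides of the lever. 210 to 420 g.
- blue_valve_center (a point): Blue-lever ball valve lying flat: a steel block 38 (x) x 40 (y) x 40 (z) mm with brass pipe ends, 72 mm long in all along x, and on a stem above it a flat lever, blue, 16 mm wide, lying along +x from -10 to +42 mm, its top 55 mm above the foot. Point: centre of the steel block, 20 mm above the foot; x along the pipe, z up. The flat sides of the block, 40 mm apart across y, are free for grasping from above on both sides of the lever. Not needed: it stays where it is.
- coupling_center (a point): Black plastic pipe coupling: a plain round sleeve standing upright, 44 mm in diameter, 56 mm high, hollow. Point: its centre, 28 mm above the foot; z up. 70 to 140 g.
- end_cap_center (a point): Orange plastic end cap, round, domed top, 44 mm in diameter, 42 mm high. Point: on its axis, 21 mm above the foot; z up. Not needed: it stays where it is.
- wrench: Steel wrench, about 180 mm long, lying flat on the bench beyond the stock, roughly across the view of the robot. Origin: underside, near the middle; x along its length. Not needed: it stays where it is.
Not all that is in view belongs to the job. What is shaped like the part that bears copper_elbow_center but pink, purple or turquoise is not meant.

How it is judged (in metres and radians):
At the end, for the whole second after the job is handed in: Green tray: white elbow and red-lever valve; yellow tray: copper elbow and black coupling; one piece per compartment, either way round, at rest within 5 mm of its height on the tray floor and 0.12 rad of upright. Blue-lever valve, end cap and wrench within 20 mm of their start (z of white_elbow_center in the frame of tray_green between 0.029 and 0.039 m and angle between each of white_elbow_center, red_valve_center, copper_elbow_center, coupling_center's own z axis and vertical below 0.12 rad and linear speed of each of white_elbow, red_valve, copper_elbow, coupling below 0.02 m/s and angular speed of each of white_elbow, red_valve, copper_elbow, coupling below 0.2 rad/s and z of red_valve_center in the frame of tray_green between 0.019 and 0.029 m and ((x of white_elbow_center in the frame of tray_green between 0.012 and 0.11 m and y of white_elbow_center in the frame of tray_green between -0.05 and 0.05 m and x of red_valve_center in the frame of tray_green between -0.11 and -0.012 m and y of red_valve_center in the frame of tray_green between -0.05 and 0.05 m) or (x of white_elbow_center in the frame of tray_green between -0.11 and -0.012 m and y of white_elbow_center in the frame of tray_green between -0.05 and 0.05 m and x of red_valve_center in the frame of tray_green between 0.012 and 0.11 m and y of red_valve_center in the frame of tray_green between -0.05 and 0.05 m)) and z of copper_elbow_center in the frame of tray_yellow between 0.029 and 0.039 m and z of coupling_center in the frame of tray_yellow between 0.027 and 0.037 m and ((x of copper_elbow_center in the frame of tray_yellow between 0.012 and 0.11 m and y of copper_elbow_center in the frame of tray_yellow between -0.05 and 0.05 m and x of coupling_center in the frame of tray_yellow between -0.11 and -0.012 m and y of coupling_center in the frame of tray_yellow between -0.05 and 0.05 m) or (x of copper_elbow_center in the frame of tray_yellow between -0.11 and -0.012 m and y of copper_elbow_center in the frame of tray_yellow between -0.05 and 0.05 m and x of coupling_center in the frame of tray_yellow between 0.012 and 0.11 m and y of coupling_center in the frame of tray_yellow between -0.05 and 0.05 m)) and distance of each of blue_valve_center, end_cap_center, wrench from where it was at the start of the episode below 0.02 m); the robot touches nothing.
It fails at once if the blue-lever valve is disturbed (moved more than 20 mm) (distance of blue_valve_center from where it was at the start of the episode above 0.02 m).
It fails at once if the orange end cap is disturbed (moved more than 20 mm) (distance of end_cap_center from where it was at the start of the episode above 0.02 m).
It fails at once if the wrench is disturbed (moved more than 20 mm) (distance of wrench from where it was at the start of the episode above 0.02 m).
It also fails if it takes over 104 s, if anything falls off the work surface, if the arm or the gripper's body presses on something with over 40 N, if the wrist force passes 120 N, or if a joint passes its speed limit or range.

## Robot

A 6-joint arm with a two-finger parallel gripper is mounted at the origin on the work surface. World frame = base frame: x ahead of the robot, y to its left, z up, the work surface at z = 0. Lengths are in mm, angles in rad, forces in N, time in s.
With the tool pointing down it reaches from about 400 to 925 mm from the base axis. Payload 12.5 kg.
Tool frame: the origin (TCP) lies where the fingers leave the gripper's body, on its centre line; the fingertips stand 78 mm ahead of it and the grasp point (between the pads) lies 59 mm ahead of it (env.tip_extent is the distance from the TCP to the fingertips, in mm); z points along the fingers, y is the direction in which the jaws open and shut (so a half turn about z gives the same grasp; the last joint's range is limited). The gripper opens to 95 mm and grips with 3 to 60 N. Pads are 20 mm wide; open, the fingers measure 119 mm over their backs; the gripper's body (75 mm by 180 mm) begins 59 mm behind the grasp point.
Start: joints at [1.079, 0.491, 1.559, -0, 1.092, -0.106], TCP at [235.169, 579.08, 292.261] pointing down, gripper open.
Joint ranges: [-3.1, 3.1], [-0.84, 2.19], [0.05, 2.79], [-1.13, 4.28], [0.06, 2.93], [-2.69, 2.69]. Speed limits (rad/s): [2.22, 2.22, 2.79, 3.14, 3.14, 3.14].

## Interface

Orientations are given as [roll, pitch, yaw] about the fixed x, y, z axes, in that order (R = Rz(yaw) Ry(pitch) Rx(roll)).
In Python, from cell import env gives the robot as it stands. The module is installed in compiled form; this text tells all that it offers.
- The arm moves only by the tool play_rows, never from a script. Its argument "targets" is a list of rows, each an object with "linear": the shift along the tool's x, y, z in mm, a list of three; "turn": the turn about the tool's z in rad. A call has 1 to 20 rows; each row is the pose to reach, as a shift and turn from the pose commanded when the call began, along the tool's axes at that moment; what a row does not reach only later rows make up. A row lasts 1/8 s, in which the tool goes at most 62.5 mm and 10.7 degrees, less where a joint would pass 70% of its speed; a pose out of reach is approached as far as the arm can. A call with a gripper value outside its range is refused whole. "hand" is the finger opening in mm, from 0 to 95.1, set as the call begins (left out, the last holds). The fingers move at their own pace and stop on an object; the grip force is fixed at half the most. Time passes only in rows, so rows that repeat a pose let the fingers close. It gives the time, the measured TCP pose, the force and the opening at its end, in the units of the state.
- env.state(): the state, without advancing time (a new reading comes with each control period).
- env.read_camera(name): name is "scene" or "top" or "wrist"; returns (picture, depth): 384x512x3 uint8, red, green, blue; 384x512 float32, mm along the optical axis (not along the pixel's ray), 0 where there is no reading.
- env.camera_params(name): a dict with "fx", "fy", "cx", "cy" (pixels), "R" (3x3) and "t" (3): a world point X has camera coordinates R X + t. Camera axes: x right, y down, z forward; pixel columns grow to the right and rows downward; lengths in mm; the calibration is good to about 2 mm. A picture is of the moment at which its call begins: read the wrist's pose just before it. camera_params takes no time and is no camera call; for the wrist camera it gives the pose at the moment of the call.
- env.job_done(): hands the job in, once; it reports no verdict.
The state is a dict: "t": time; "joints": joint angles; "qvel": joint speeds; "tau": joint torques, N m; "eef_pos": TCP position; "tcp_rot": TCP orientation; "ft_force": force on the tool from outside, world axes, zero at the start; "moment": the same for the moment, N m; "opening": opening from 0.0 (shut) to 1.0 (fully open).
Only numpy, scipy, OpenCV 4.12 (cv2) and the standard library are available. Lean on these libraries where they do the work, as an engineer would, in place of code of your own. Each camera call takes 0.05 s, during which the arm holds its last target.

## Working session

There is one attempt and no reset: what is moved stays moved. The work goes in short steps, Python scripts to look and compute and a tool call to move; the robot and the scene stay as the last step left them, time stands still between calls to the robot, and variables do not carry over. Pictures are saved under pics/ and viewed, and the job is handed in when it is done.

Besides the shell and the picture viewer there is one more tool, called after "Emit:" by a JSON object that holds its "fn" and its "kwargs". play_rows: Moves the arm, as the interface text tells. Its arguments: {"type":"object","properties":{"targets":{"type":"array","items":{"type":"object","properties":{"linear":{"type":"array","items":{"type":"number"}},"turn":{"type":"number"}}}},"hand":{"type":"number"}},"required":["targets"]}

```bash
mkdir -p pics; ls; python3 - <<'E'
from cell import env
import cv2,numpy as np,json
s=env.state();print(s, env.tip_extent)
for n in("scene","top","wrist"):
    p=env.camera_params(n);im,d=env.read_camera(n)
    cv2.imwrite(f"pics/{n}0.png",im[:,:,::-1]);np.save(f"{n}0.npy",d)
    np.savez(f"{n}0.npz",**{k:np.array(v) for k,v in p.items()})
    print(n,p)
E
```

```text
pics
{'t': 0.0, 'joints': array([ 1.07940758e+00,  4.91545518e-01,  1.55948731e+00,  2.35245164e-05,
        1.09168828e+00, -1.05634965e-01]), 'qvel': array([-0.00041915,  0.00162498,  0.00123585, -0.00108457, -0.00021614,
       -0.00074031]), 'tau': array([-2.47695170e-03, -6.12673616e+01, -2.58168054e+01,  6.90575852e-02,
        4.84452350e-02, -1.20375644e-04]), 'eef_pos': array([235.07461831, 578.92090546, 291.65738613]), 'tcp_rot': array([-3.14047270e+00, -1.39729128e-04,  2.75582794e+00]), 'ft_force': array([ 0.07781715, -0.05560898,  0.83836402]), 'moment': array([ 0.01173217,  0.03067591, -0.02702352]), 'opening': 0.9994710415776212} 77.60000000000001
scene {'fx': 479.76809838847004, 'fy': 479.76809838847004, 'cx': 256.8108300875009, 'cy': 177.57886665181377, 'R': array([[-0.63667879,  0.77109512, -0.00724089],
       [ 0.63806045,  0.52151507, -0.56648116],
       [-0.43303462, -0.36528667, -0.82404288]]), 't': array([ 423.90212828, -383.17195058, 1732.66574396])}
top {'fx': 374.04566699142777, 'fy': 374.04566699142777, 'cx': 258.0039601899051, 'cy': 187.95578743454203, 'R': array([[-0.02048164, -0.99949761,  0.02418758],
       [-0.98539069,  0.01608955, -0.1695474 ],
       [ 0.16907306, -0.02730683, -0.98522517]]), 't': array([ -7.36956508, 659.30847957, 782.86434653])}
wrist {'fx': 281.843338682038, 'fy': 281.843338682038, 'cx': 252.48864356717198, 'cy': 193.97197034751736, 'R': array([[ 0.37652434,  0.92640614, -0.00103924],
       [ 0.89771403, -0.36458535,  0.24736014],
       [ 0.22877706, -0.09407005, -0.96892305]]), 't': array([-623.26916874,  -29.00811987,  389.18152043])}
```

View pics/scene0.png

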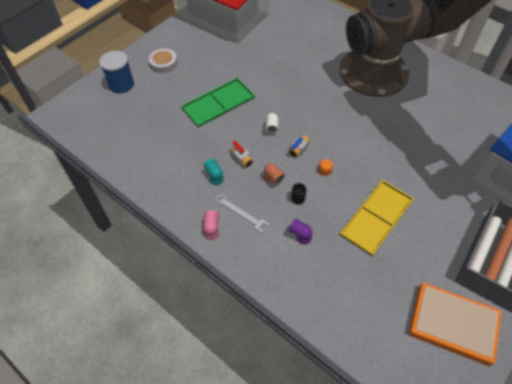

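View pics/top0.png

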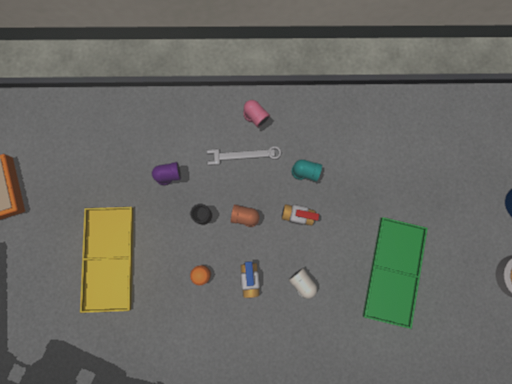

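View pics/wrist0.png

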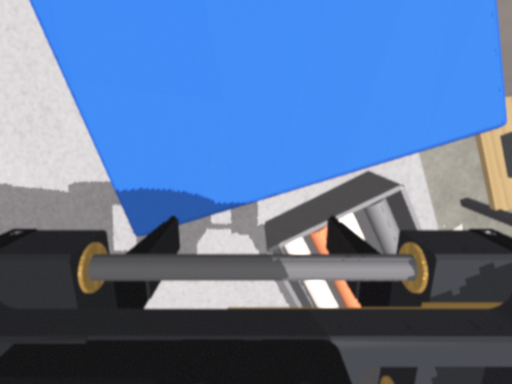

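The top view shows white elbow (304,283), red valve (300,215), blue valve (250,279), copper elbow (245,215), coupling (202,214), cap (200,275), wrench (243,155), green tray (395,272), yellow tray (107,259). The decoys are the purple (166,173), pink (257,113) and turquoise (307,170) elbows. Next I'll take close crops and point-cloud measurements.

```bash
cat > h.py <<'E'
import numpy as np,cv2
def cloud(d,p):
    v,u=np.mgrid[:384,:512]
    c=np.stack([(u-p['cx'])*d/p['fx'],(v-p['cy'])*d/p['fy'],d],-1)
    return (c-p['t'])@p['R']   # R^T (c - t)
def proj(X,p):
    c=np.asarray(X,float)@p['R'].T+p['t']
    return c[...,0]/c[...,2]*p['fx']+p['cx'],c[...,1]/c[...,2]*p['fy']+p['cy']
E
python3 - <<'E'
from h import *
im=cv2.imread('pics/top0.png');c=im[90:330,140:340];cv2.imwrite('pics/topc.png',cv2.resize(c,None,fx=2.5*1.0,fy=2.5,interpolation=cv2.INTER_CUBIC))
im=cv2.imread('pics/scene0.png');c=im[100:250,180:340];cv2.imwrite('pics/scenec.png',cv2.resize(c,None,fx=4,fy=4,interpolation=cv2.INTER_CUBIC)[:600])
for n in('top','scene'):
    d=np.load(n+'0.npy');p=dict(np.load(n+'0.npz'));X=cloud(d,p)
    pts={'top':dict(white=(304,283),red=(300,215),blue=(250,279),copper=(245,215),coup=(202,214),cap=(200,275),wr=(243,155),g=(395,262),y=(107,250),bench=(150,340)),
     'scene':dict(white=(272,122),red=(240,150),blue=(299,146),copper=(273,174),coup=(299,191),cap=(326,166),wr=(240,211),g=(228,94),y=(385,206),bench=(200,300))}[n]
    for k,(u,v) in pts.items(): print(n,k,X[v,u].round(1))
E
```

```text
top white [ 449.7 -114.2   57.7]
top red [ 596.6 -111.6   56.1]
top blue [460.4   1.8  53.9]
top copper [598.4  10.5  60.7]
top coup [605.5 108.7  29.9]
top cap [470.6 110.6  44.7]
top wr [749.5  13.7   4.3]
top g [ 488.  -336.5    3.5]
top y [529.1 330.    1.4]
top bench [329.1 226.7  -1.3]
scene white [ 463.  -104.5   59.9]
scene red [ 609.7 -112.3   55.4]
scene blue [470.9   9.9  36.7]
scene copper [612.8  18.9  49.9]
scene coup [600.  106.8  28. ]
scene cap [484.1 120.6  41.4]
scene wr [752.1   7.7   5.7]
scene g [ 420.  -333.     3.5]
scene y [4.666e+02 3.247e+02 4.000e-01]
scene bench [ 869.  -151.1 -751.4]
```

View pics/topc.png

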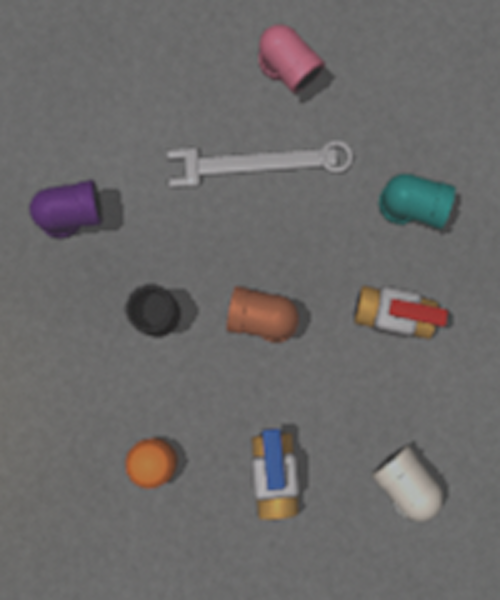

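View pics/scenec.png

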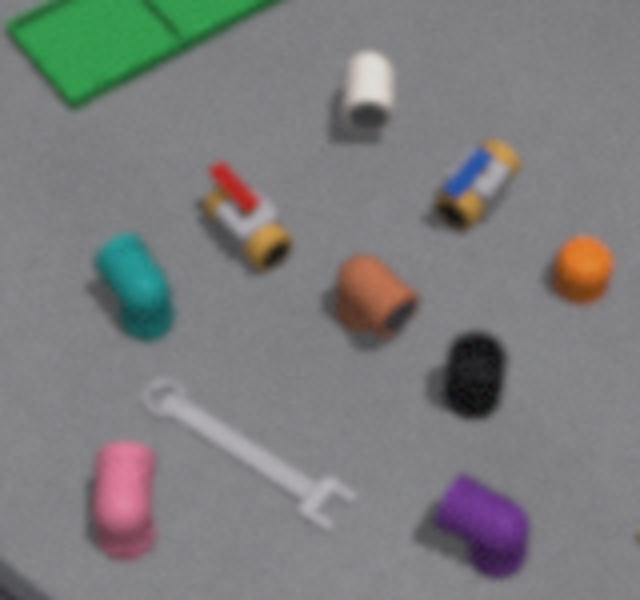

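```bash
cat > fit.py <<'E'
from h import *
from scipy.optimize import least_squares
def cyl(a,r,l0,l1,rad): # capped cylinder sdf: axial coordinate a, radial r
    dx=r-rad; da=np.maximum(l0-a,a-l1)
    return np.minimum(np.maximum(dx,da),0)+np.hypot(np.maximum(dx,0),np.maximum(da,0))
def box(q,lo,hi):
    lo=np.array(lo);hi=np.array(hi);e=np.abs(q-(lo+hi)/2)-(hi-lo)/2
    return np.linalg.norm(np.maximum(e,0),axis=1)+np.minimum(e.max(1),0)
def elbow(q):
    x,y,z=q.T
    return np.minimum(cyl(z,np.hypot(x,y),0,40,20),np.minimum(cyl(x,np.hypot(y,z-40),0,42,20.4),np.sqrt(x*x+y*y+(z-40)**2)-20))
def valve(q):
    x,y,z=q.T
    return np.minimum(np.minimum(box(q,[-19,-20,0],[19,20,40]),cyl(x,np.hypot(y,z-20),-36,36,16)),box(q,[-10,-8,48],[42,8,55]))
def coup(q):
    x,y,z=q.T
    return np.minimum(cyl(z,np.hypot(x,y),0,56,22),99)
def fit(P,sdf,x0,yaw=True,bias=0):
    def f(p):
        c,s=np.cos(p[2]),np.sin(p[2]);q=P-[p[0],p[1],p[3]]
        q=np.stack([c*q[:,0]+s*q[:,1],-s*q[:,0]+c*q[:,1],q[:,2]],1)
        return sdf(q)
    best=None
    for a in np.arange(0,6.2,np.pi/4) if yaw else [0]:
        r=least_squares(f,[x0[0],x0[1],a,0],loss='soft_l1',f_scale=1.5)
        if best is None or r.cost<best.cost: best=r
    return best.x,np.median(np.abs(f(best.x))),len(P)
OBJ=dict(white=(elbow,(455,-110)),copper=(elbow,(605,10)),red=(valve,(600,-110)),blue=(valve,(465,0)),coup=(coup,(605,108)),cap=(None,(475,112)),purple=(elbow,(690,180)),turq=(elbow,(690,-125)))
E
python3 - <<'E'
from fit import *
np.set_printoptions(suppress=True)
for n in('top','scene'):
    d=np.load(n+'0.npy');p=dict(np.load(n+'0.npz'));X=cloud(d,p)
    m0=(d>0)&(X[...,2]>8)&(X[...,2]<75)
    for k,(s,c) in OBJ.items():
        P=X[m0&(np.hypot(X[...,0]-c[0],X[...,1]-c[1])<58)]
        if k=='coup':
            pr=fit(P[P[:,2]>8],lambda q:np.where(np.hypot(q[:,0],q[:,1])<17,0,coup(q)),c,False)
        elif s is None: print(n,k,P.mean(0).round(1),P[:,:2].min(0).round(1),P[:,:2].max(0).round(1));continue
        else: pr=fit(P,s,c)
        print(n,k,np.round(pr[0],2),'med',round(pr[1],2),pr[2],'zmax',P[:,2].max().round(1))
    im=cv2.imread(f'pics/{n}0.png');hsv=cv2.cvtColor(im,cv2.COLOR_BGR2HSV).astype(int)
    for nm,lo,hi,side in(('green',45,85,-1),('yellow',20,32,1)):
        m=(hsv[...,0]>lo)&(hsv[...,0]<hi)&(hsv[...,1]>120)&(X[...,2]>-20)&(X[...,2]<30)&(np.abs(X[...,1]*side-330)<120)&(np.abs(X[...,0]-480)<200)
        rect=cv2.minAreaRect(X[m][:,:2].astype(np.float32)); fl=X[m][:,2]
        print(n,nm,rect,m.sum(),'z pct',np.percentile(fl,[5,50,95]).round(1))
E
```

```text
top white [ 437.11 -124.78    0.66   -0.35] med 0.7 517 zmax 64.7
top copper [598.04  -1.82   1.36  -0.48] med 0.7 488 zmax 63.9
top red [ 602.25 -112.19    4.49    0.46] med 1.13 576 zmax 60.1
top blue [457.12   1.09   0.07   0.73] med 1.29 595 zmax 58.3
top coup [606.49 107.59 614.56  -0.13] med 0.29 351 zmax 58.4
top cap [471.5 110.7  36.2] [450.4  90.7] [491.6 132.3]
top purple [700.75 201.76   4.87  -0.57] med 0.64 498 zmax 63.2
top turq [ 709.58 -123.27    4.38   -0.27] med 0.73 497 zmax 63.7
top green ((467.6763916015625, -332.98828125), (107.51620483398438, 229.52374267578125), 75.26905059814453) 4739 z pct [ 1.7  4.3 15.7]
top yellow ((510.048828125, 328.75555419921875), (233.2539825439453, 117.05838775634766), 0.8083885312080383) 5116 z pct [ 1.2  4.  15.9]
scene white [ 439.53 -125.59    0.66   -0.61] med 1.4 224 zmax 66.2
scene copper [600.12  -2.16   1.37  -0.63] med 1.14 298 zmax 65.2
scene red [ 605.05 -113.69    4.5     0.07] med 1.59 346 zmax 59.8
scene blue [459.05   1.06   6.35   0.02] med 1.34 299 zmax 58.5
scene coup [607.41 108.87   0.     0.08] med 0.49 268 zmax 59.6
scene cap [480.6 115.7  30.4] [455.5  90.6] [508.3 134.3]
scene purple [702.63 201.26   4.85  -1.16] med 1.13 386 zmax 63.8
scene turq [ 711.18 -124.36    4.38   -0.65] med 1.35 340 zmax 66.1
scene green ((471.5032653808594, -333.8751220703125), (113.77584075927734, 232.11317443847656), 75.0185317993164) 1585 z pct [-0.8  4.4 14.6]
scene yellow ((514.7289428710938, 325.5269775390625), (235.21408081054688, 106.91996765136719), 0.7491223812103271) 2665 z pct [-1.4  3.3 15.1]
```

Two independent views (top and scene) agree within about 3 mm, and the heights are as expected (60, 55, 56 and tray floor 4 mm).

Candidates for each piece, by top-view pixel:

| Piece | Chosen | Could be taken for it |
|---|---|---|
| Copper elbow | (245,215) | purple (166,173), pink (257,113), turquoise (307,170) |
| White elbow | (304,283) | – |
| Red-lever valve | (300,215), red lever | blue valve (250,279) |
| Coupling | (202,214), hollow black | cap (200,275), orange and domed |

The enlarged crop confirms these choices. I'll start with the white elbow.

```bash
cat > go.py <<'E'
import sys,numpy as np
from cell import env
from scipy.spatial.transform import Rotation as Ro
# usage: go.py x y zgrasp yaw [x y z yaw ...]  -> tool-frame shift/turn from present pose
np.set_printoptions(suppress=True)
s=env.state();R=Ro.from_euler('xyz',s['tcp_rot']).as_matrix()
a=list(map(float,sys.argv[1:]))
print('t',round(s['t'],2),'tcp',s['eef_pos'].round(1),'rot',s['tcp_rot'].round(3),'open',round(s['opening']*95.1,1),'F',s['ft_force'].round(1))
for i in range(0,len(a),4):
    x,y,z,w=a[i:i+4]
    d=np.array([x,y,z+59])-s['eef_pos']
    t=(s['tcp_rot'][2]-w+np.pi)%(2*np.pi)-np.pi
    q6=np.arctan2(y,x)+np.pi/2-w
    print('linear',(R.T@d).round(1),'turn',round(t,3),'q6',round(q6,2))
E
python3 go.py 450 300 200 1.7  438.3 -125.2 180 0.66 
python3 -c "
import numpy as np
for k in (dict(np.load('wrist0.npz')),): print(-k['R'].T@k['t'])"
```

```text
t 0.15 tcp [235.1 579.  291.8] rot [-3.141 -0.     2.756] open 95.1 F [-0.5 -0.7 -0.7]
linear [-304.1 -177.6   32.9] turn 1.056 q6 0.46
linear [-453.2 -575.9   53.2] turn 2.096 q6 0.63
[171.68120007 603.43477861 383.61467265]
```

Emit:
{"fn": "play_rows", "kwargs": {"targets": [{"linear":[-304,-178,33],"turn":1.06},{"linear":[-304,-178,33],"turn":1.06},{"linear":[-304,-178,33],"turn":1.06},{"linear":[-304,-178,33],"turn":1.06},{"linear":[-304,-178,33],"turn":1.06},{"linear":[-304,-178,33],"turn":1.06},{"linear":[-304,-178,33],"turn":1.06},{"linear":[-453,-576,53],"turn":2.096},{"linear":[-453,-576,53],"turn":2.096},{"linear":[-453,-576,53],"turn":2.096},{"linear":[-453,-576,53],"turn":2.096},{"linear":[-453,-576,53],"turn":2.096},{"linear":[-453,-576,53],"turn":2.096},{"linear":[-453,-576,53],"turn":2.096},{"linear":[-453,-576,53],"turn":2.096},{"linear":[-453,-576,53],"turn":2.096},{"linear":[-453,-576,53],"turn":2.096},{"linear":[-453,-576,53],"turn":2.096}], "hand": 75}}

```text
t: 2.4
eef_pos: [438.3, -124.0, 239.4]
tcp_rot: [3.141, -0.0, 0.662]
ft_force: [0.1, 0.5, -0.0]
opening: 0.788
```

```bash
python3 - <<'E'
from cell import env
from fit import *
np.set_printoptions(suppress=True)
p=env.camera_params('wrist');im,d=env.read_camera('wrist');cv2.imwrite('pics/w1.png',im[:,:,::-1])
X=cloud(d,p)
m0=(d>0)&(X[...,2]>8)&(X[...,2]<62)
for k in('white','blue','red'):
    s,c=OBJ[k]; P=X[m0&(np.hypot(X[...,0]-c[0],X[...,1]-c[1])<58)]
    if len(P)>300: pr=fit(P[::max(1,len(P)//1500)],s,c);print(k,pr[0].round(2),pr[1].round(2),len(P))
E
python3 go.py 438.3 -125.2 33 0.66
```

```text
white [ 438.15 -123.87    6.94   -0.93] 0.51 2143
blue [457.53   1.57   0.04  -0.37] 0.88 3180
red [ 602.56 -111.64    4.47   -0.39] 0.96 3751
t 2.45 tcp [ 438.3 -124.2  239.3] rot [ 3.142 -0.     0.661] open 74.9 F [-0.3  0.2  0.8]
linear [ -0.6   0.8 147.3] turn 0.001 q6 0.63
```

View pics/w1.png

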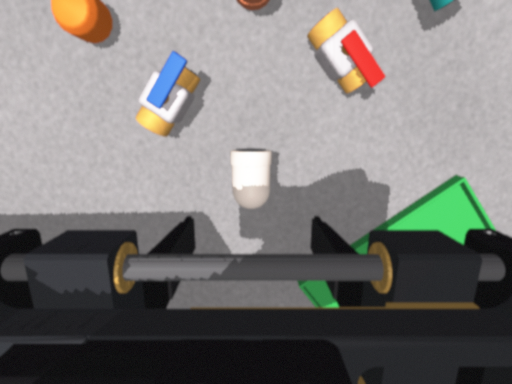

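The wrist picture shows the white elbow at (251,180) centred between the fingers, blue valve (166,92) and red valve (346,53). The third measurement agrees within 2 mm, so I'll descend.

Emit:
{"fn": "play_rows", "kwargs": {"targets": [{"linear":[0,0,40]},{"linear":[0,0,80]},{"linear":[0,0,115]},{"linear":[0,0,135]},{"linear":[0,0,147]},{"linear":[0,0,147]},{"linear":[0,0,147]}]}}

```text
validation failed for argument at $.ta...
```

Emit:
{"fn": "play_rows", "kwargs": {"targets": [{"linear":[0,0,0]},{"linear":[0,0,0]},{"linear":[0,0,0]},{"linear":[0,0,0]},{"linear":[0,0,0]},{"linear":[0,0,0]}], "hand": 30}}

```text
validation failed for argument at $.ta...
```

Emit:
{"fn": "play_rows", "kwargs": {"targets": [{"linear":[0,0,-10]},{"linear":[0,0,-30]},{"linear":[0,0,-70]},{"linear":[0,0,-110]},{"linear":[0,0,-130]},{"linear":[0,0,-130]}]}}

```text
validation failed for argument at $.ta...
```

```bash
python3 go.py 414.4 -318.7 163 1.31 414.4 -318.7 38 1.31
```

```text
t 2.45 tcp [ 438.3 -124.2  239.3] rot [ 3.142 -0.     0.661] open 74.9 F [-0.3  0.2  0.8]
linear [-138.3  138.9   17.3] turn -0.649 q6 -0.39
linear [-138.3  138.8  142.3] turn -0.649 q6 -0.39
```

Each row needs "turn" as well. Repeating with it.

Emit:
{"fn": "play_rows", "kwargs": {"targets": [{"linear":[0,0,40],"turn":0},{"linear":[0,0,80],"turn":0},{"linear":[0,0,115],"turn":0},{"linear":[0,0,135],"turn":0},{"linear":[0,0,147],"turn":0},{"linear":[0,0,147],"turn":0},{"linear":[0,0,147],"turn":0}]}}

```text
t: 3.32
eef_pos: [438.4, -125.0, 92.9]
tcp_rot: [3.141, -0.001, 0.66]
ft_force: [-0.0, 0.7, -0.3]
opening: 0.789
```

Emit:
{"fn": "play_rows", "kwargs": {"targets": [{"linear":[0,0,0],"turn":0},{"linear":[0,0,0],"turn":0},{"linear":[0,0,0],"turn":0},{"linear":[0,0,0],"turn":0},{"linear":[0,0,0],"turn":0},{"linear":[0,0,0],"turn":0}], "hand": 25}}

```text
t: 4.08
eef_pos: [438.0, -125.0, 92.3]
tcp_rot: [-3.141, 0.0, 0.66]
ft_force: [-1.7, 1.0, 4.5]
opening: 0.418
```

Emit:
{"fn": "play_rows", "kwargs": {"targets": [{"linear":[0,0,-10],"turn":0},{"linear":[0,0,-30],"turn":0},{"linear":[0,0,-70],"turn":0},{"linear":[0,0,-110],"turn":0},{"linear":[0,0,-130],"turn":0},{"linear":[0,0,-130],"turn":0}]}}

```text
t: 4.82
eef_pos: [438.4, -125.2, 223.7]
tcp_rot: [3.139, -0.002, 0.66]
ft_force: [-0.0, 0.8, -2.0]
opening: 0.413
```

```bash
python3 go.py 414.4 -318.7 163 1.31 414.4 -318.7 38 1.31
```

```text
t 4.83 tcp [ 438.4 -125.2  223.7] rot [ 3.139 -0.002  0.66 ] open 39.3 F [-0.   0.8 -2. ]
linear [-137.6  138.2    1.9] turn -0.65 q6 -0.39
linear [-137.8  137.8  126.9] turn -0.65 q6 -0.39
```

Emit:
{"fn": "play_rows", "kwargs": {"targets": [{"linear":[-138,138,0],"turn":-0.65},{"linear":[-138,138,0],"turn":-0.65},{"linear":[-138,138,0],"turn":-0.65},{"linear":[-138,138,0],"turn":-0.65},{"linear":[-138,138,0],"turn":-0.65},{"linear":[-138,138,0],"turn":-0.65}]}}

```text
t: 5.58
eef_pos: [413.5, -317.8, 221.4]
tcp_rot: [-3.14, -0.001, 1.307]
ft_force: [-0.1, 0.7, -1.0]
opening: 0.42
```

```bash
python3 - <<'E'
from cell import env
from fit import *
p=env.camera_params('wrist');im,d=env.read_camera('wrist');cv2.imwrite('pics/w2.png',im[:,:,::-1])
X=cloud(d,p);hsv=cv2.cvtColor(np.ascontiguousarray(im),cv2.COLOR_RGB2HSV).astype(int)
m=(hsv[...,0]>45)&(hsv[...,0]<85)&(hsv[...,1]>120)&(d>0)&(abs(X[...,2])<25)
print(cv2.minAreaRect(X[m][:,:2].astype(np.float32)),np.percentile(X[m][:,2],[5,50,95]))
E
python3 go.py 414.4 -318.7 38.5 1.31
```

```text
((469.216796875, -333.49798583984375), (107.17535400390625, 230.7506561279297), 74.95832061767578) [ 2.1408657   3.4307436  15.22073462]
t 5.62 tcp [ 413.7 -317.6  221.7] rot [-3.141 -0.001  1.309] open 39.8 F [-0.1  0.2 -0.8]
linear [ -1.    1.1 124.2] turn -0.001 q6 -0.39
```

View pics/w2.png

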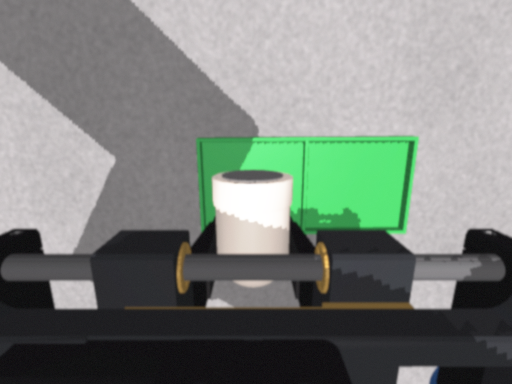

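The wrist picture shows the white elbow held upright at (252,225), over the left-hand green compartment (about 253,185). The tray measured from the wrist is at (469.2, -333.5), which agrees. I'll lower it, release and retreat.

Emit:
{"fn": "play_rows", "kwargs": {"targets": [{"linear":[-1,1,40],"turn":0},{"linear":[-1,1,80],"turn":0},{"linear":[-1,1,105],"turn":0},{"linear":[-1,1,118],"turn":0},{"linear":[-1,1,124],"turn":0},{"linear":[-1,1,124],"turn":0},{"linear":[-1,1,124],"turn":0}]}}

```text
t: 6.5
eef_pos: [414.6, -320.0, 99.0]
tcp_rot: [3.14, 0.001, 1.31]
ft_force: [0.3, 0.1, -0.6]
opening: 0.416
```

Emit:
{"fn": "play_rows", "kwargs": {"targets": [{"linear":[0,0,0],"turn":0},{"linear":[0,0,0],"turn":0},{"linear":[0,0,0],"turn":0},{"linear":[0,0,0],"turn":0}], "hand": 60}}

```text
t: 7.0
eef_pos: [414.4, -319.9, 98.2]
tcp_rot: [3.142, -0.0, 1.31]
ft_force: [-0.1, -0.3, 0.0]
opening: 0.626
```

Emit:
{"fn": "play_rows", "kwargs": {"targets": [{"linear":[0,0,-20],"turn":0},{"linear":[0,0,-60],"turn":0},{"linear":[0,0,-120],"turn":0},{"linear":[0,0,-150],"turn":0},{"linear":[0,0,-150],"turn":0}]}}

```text
t: 7.62
eef_pos: [414.7, -320.2, 250.3]
tcp_rot: [3.138, 0.002, 1.31]
ft_force: [0.2, 0.7, 0.1]
opening: 0.631
```

```bash
python3 go.py 603 -112.3 185 1.345
```

```text
t 7.62 tcp [ 414.7 -320.2  250.3] rot [3.138 0.002 1.31 ] open 60.0 F [0.2 0.7 0.1]
linear [249.4 128.2   6.3] turn -0.035 q6 0.04
```

Emit:
{"fn": "play_rows", "kwargs": {"targets": [{"linear":[249,128,5],"turn":-0.035},{"linear":[249,128,5],"turn":-0.035},{"linear":[249,128,5],"turn":-0.035},{"linear":[249,128,5],"turn":-0.035},{"linear":[249,128,5],"turn":-0.035},{"linear":[249,128,5],"turn":-0.035},{"linear":[249,128,5],"turn":-0.035}], "hand": 75}}

```text
t: 8.5
eef_pos: [601.6, -112.7, 242.1]
tcp_rot: [-3.14, -0.0, 1.345]
ft_force: [-0.1, -0.3, -0.5]
opening: 0.786
```

```bash
python3 - <<'E'
from cell import env
from fit import *
np.set_printoptions(suppress=True)
for n in ('wrist','top'):
    p=env.camera_params(n);im,d=env.read_camera(n);cv2.imwrite(f'pics/{n}3.png',im[:,:,::-1])
    X=cloud(d,p)
    m0=(d>0)&(X[...,2]>8)&(X[...,2]<62)
    ob=('red','copper') if n=='wrist' else ('white',)
    for k in ob:
        s,c=OBJ[k]
        if k=='white': c=(415,-320)
        P=X[m0&(np.hypot(X[...,0]-c[0],X[...,1]-c[1])<(58 if k!='white' else 50))]
        if k=='white': P=P[P[:,2]>22]
        if len(P)>100: pr=fit(P[::max(1,len(P)//1500)],s,c);print(k,pr[0].round(2),pr[1].round(2),len(P))
E
python3 go.py 603 -112.3 24 1.345
```

```text
red [ 602.92 -111.86    4.48   -0.32] 0.92 2427
copper [598.88  -0.77   1.37  -0.91] 0.46 3078
t 8.6 tcp [ 601.6 -113.3  242.8] rot [-3.141 -0.     1.344] open 74.9 F [-0.1  0.3  1. ]
linear [  1.3   1.2 159.8] turn -0.001 q6 0.04
```

View pics/wrist3.png

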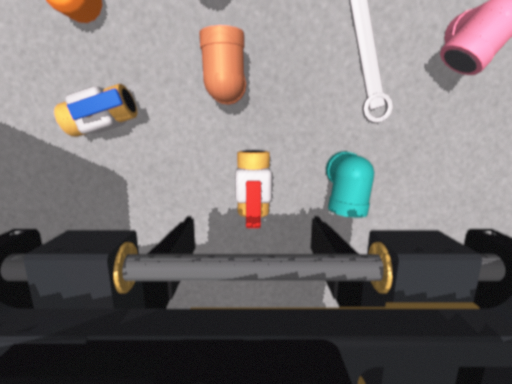

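View pics/top3.png

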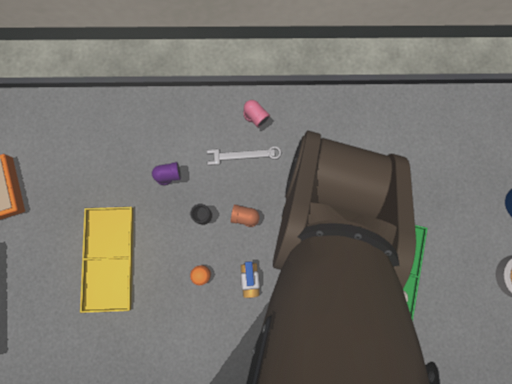

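The wrist picture shows the red valve at (253,188) centred between the fingers. The turquoise decoy (350,185) is clear by about 35 mm, and the copper elbow is at (223,63). Descending.

Emit:
{"fn": "play_rows", "kwargs": {"targets": [{"linear":[1,1,45],"turn":0},{"linear":[1,1,90],"turn":0},{"linear":[1,1,130],"turn":0},{"linear":[1,1,150],"turn":0},{"linear":[1,1,159],"turn":0},{"linear":[1,1,159],"turn":0},{"linear":[1,1,159],"turn":0}]}}

```text
t: 9.48
eef_pos: [603.8, -111.9, 85.3]
tcp_rot: [3.14, 0.0, 1.345]
ft_force: [0.4, 0.0, 0.2]
opening: 0.788
```

Emit:
{"fn": "play_rows", "kwargs": {"targets": [{"linear":[0,0,0],"turn":0},{"linear":[0,0,0],"turn":0},{"linear":[0,0,0],"turn":0},{"linear":[0,0,0],"turn":0},{"linear":[0,0,0],"turn":0},{"linear":[0,0,0],"turn":0}], "hand": 25}}

```text
t: 10.22
eef_pos: [603.3, -111.5, 84.3]
tcp_rot: [-3.141, -0.0, 1.345]
ft_force: [-3.6, 1.8, 3.2]
opening: 0.421
```

Emit:
{"fn": "play_rows", "kwargs": {"targets": [{"linear":[0,0,-10],"turn":0},{"linear":[0,0,-30],"turn":0},{"linear":[0,0,-70],"turn":0},{"linear":[0,0,-110],"turn":0},{"linear":[0,0,-140],"turn":0},{"linear":[0,0,-140],"turn":0}]}}

```text
t: 10.98
eef_pos: [604.1, -111.8, 226.6]
tcp_rot: [3.137, 0.0, 1.345]
ft_force: [0.8, 0.3, -3.0]
opening: 0.418
```

```bash
python3 go.py 524.3 -348.3 165 1.309
```

```text
t 10.97 tcp [ 604.1 -111.8  226.6] rot [3.137 0.    1.345] open 39.8 F [ 0.8  0.3 -3. ]
linear [-248.4  -24.8    2.5] turn 0.036 q6 -0.32
```

Emit:
{"fn": "play_rows", "kwargs": {"targets": [{"linear":[-248,-25,0],"turn":0.036},{"linear":[-248,-25,0],"turn":0.036},{"linear":[-248,-25,0],"turn":0.036},{"linear":[-248,-25,0],"turn":0.036},{"linear":[-248,-25,0],"turn":0.036},{"linear":[-248,-25,0],"turn":0.036},{"linear":[-248,-25,0],"turn":0.036}]}}

```text
t: 11.85
eef_pos: [524.0, -346.4, 223.6]
tcp_rot: [-3.141, -0.001, 1.31]
ft_force: [-0.2, -0.7, -3.2]
opening: 0.419
```

```bash
python3 - <<'E'
from cell import env
import cv2
im,d=env.read_camera('wrist');cv2.imwrite('pics/w4.png',im[:,:,::-1])
E
python3 go.py 524.3 -348.3 30.5 1.309
```

```text
t 11.9 tcp [ 524.1 -346.4  223.9] rot [-3.141 -0.     1.31 ] open 39.8 F [-0.7  0.  -2.3]
linear [ -1.8   0.8 134.4] turn 0.001 q6 -0.32
```

View pics/w4.png

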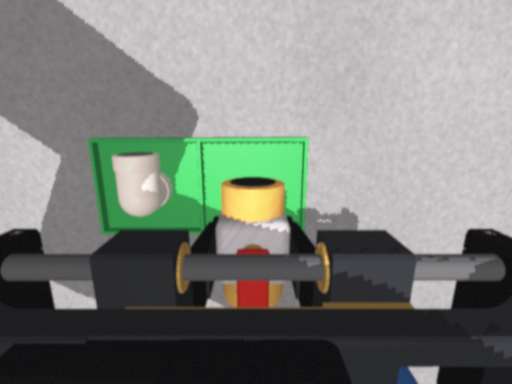

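The wrist picture shows the valve held level at (253,240), over the right green compartment (about 255,185). The white elbow stands in the left one (140,185). Placing the valve.

Emit:
{"fn": "play_rows", "kwargs": {"targets": [{"linear":[-2,1,45],"turn":0},{"linear":[-2,1,85],"turn":0},{"linear":[-2,1,113],"turn":0},{"linear":[-2,1,127],"turn":0},{"linear":[-2,1,134],"turn":0},{"linear":[-2,1,134],"turn":0},{"linear":[-2,1,134],"turn":0}]}}

```text
t: 12.78
eef_pos: [524.4, -350.1, 91.2]
tcp_rot: [3.14, 0.001, 1.309]
ft_force: [-0.1, -0.1, -2.7]
opening: 0.42
```

Emit:
{"fn": "play_rows", "kwargs": {"targets": [{"linear":[0,0,0],"turn":0},{"linear":[0,0,0],"turn":0},{"linear":[0,0,0],"turn":0},{"linear":[0,0,0],"turn":0}], "hand": 60}}

```text
t: 13.28
eef_pos: [524.0, -349.9, 90.3]
tcp_rot: [3.141, -0.0, 1.309]
ft_force: [0.5, -0.3, 0.2]
opening: 0.632
```

Emit:
{"fn": "play_rows", "kwargs": {"targets": [{"linear":[0,0,-20],"turn":0},{"linear":[0,0,-60],"turn":0},{"linear":[0,0,-120],"turn":0},{"linear":[0,0,-155],"turn":0},{"linear":[0,0,-155],"turn":0}]}}

```text
t: 13.9
eef_pos: [524.5, -350.2, 249.6]
tcp_rot: [3.136, 0.003, 1.309]
ft_force: [0.4, 0.8, 0.6]
opening: 0.631
```

```bash
python3 go.py 599.1 -1.5 185 1.367
```

```text
t 13.9 tcp [ 524.5 -350.2  249.6] rot [3.136 0.003 1.309] open 60.0 F [0.4 0.8 0.6]
linear [356.1 -18.3   4.6] turn -0.058 q6 0.2
```

Emit:
{"fn": "play_rows", "kwargs": {"targets": [{"linear":[356,-18,4],"turn":-0.058},{"linear":[356,-18,4],"turn":-0.058},{"linear":[356,-18,4],"turn":-0.058},{"linear":[356,-18,4],"turn":-0.058},{"linear":[356,-18,4],"turn":-0.058},{"linear":[356,-18,4],"turn":-0.058},{"linear":[356,-18,4],"turn":-0.058},{"linear":[356,-18,4],"turn":-0.058},{"linear":[356,-18,4],"turn":-0.058}], "hand": 75}}

```text
t: 15.02
eef_pos: [598.6, -2.5, 241.2]
tcp_rot: [-3.141, 0.0, 1.365]
ft_force: [0.7, 0.4, 0.3]
opening: 0.79
```

```bash
python3 - <<'E'
from cell import env
from fit import *
np.set_printoptions(suppress=True)
for n in ('wrist','top'):
    p=env.camera_params(n);im,d=env.read_camera(n);cv2.imwrite(f'pics/{n}5.png',im[:,:,::-1])
    X=cloud(d,p)
    m0=(d>0)&(X[...,2]>8)&(X[...,2]<66)
    ob=dict(copper=(599,-1.5),coup=(606.5,108)) if n=='wrist' else dict(white=(414,-319),red=(524,-349))
    for k,c in ob.items():
        s=OBJ[k][0]
        P=X[m0&(np.hypot(X[...,0]-c[0],X[...,1]-c[1])<(58 if n=='wrist' else 52))]
        if n=='top': P=P[P[:,2]>21]
        if k=='coup':s=lambda q:np.where(np.hypot(q[:,0],q[:,1])<17,0,coup(q))
        if len(P)>100: pr=fit(P[::max(1,len(P)//1500)],s,c,k!='coup');print(n,k,pr[0].round(2),pr[1].round(2),len(P))
E
python3 go.py 599.1 -1.5 33 1.367
```

```text
wrist copper [598.94  -0.49   1.37  -0.93] 0.52 2128
wrist coup [606.4  107.61  -0.    -0.45] 0.17 2006
top white [ 414.95 -321.69    1.32    3.9 ] 0.63 542
top red [ 524.27 -351.67    4.45    4.59] 1.11 635
t 15.12 tcp [598.7  -2.4 241.2] rot [-3.142 -0.     1.365] open 75.2 F [ 0.2 -0.8  0.7]
linear [  1.    0.2 149.2] turn -0.002 q6 0.2
```

View pics/wrist5.png

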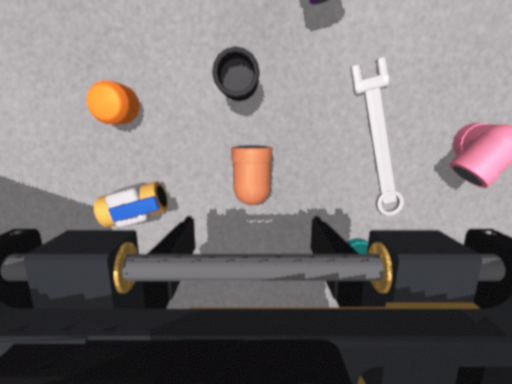

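View pics/top5.png

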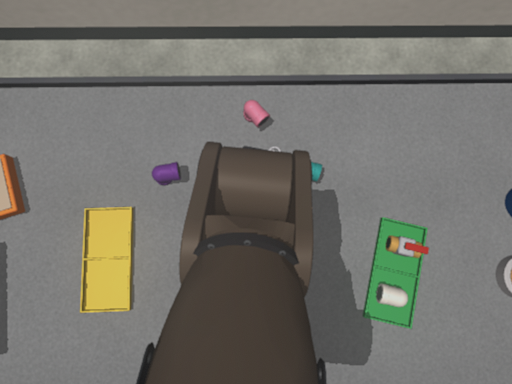

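The top view shows the red valve (404,245) and white elbow (391,295) one per green compartment, with feet fitted at 4.6 and 3.9 mm. In the wrist view the copper elbow is centred at (252,175). Descending.

Emit:
{"fn": "play_rows", "kwargs": {"targets": [{"linear":[1,0,45],"turn":0},{"linear":[1,0,90],"turn":0},{"linear":[1,0,125],"turn":0},{"linear":[1,0,142],"turn":0},{"linear":[1,0,149],"turn":0},{"linear":[1,0,149],"turn":0},{"linear":[1,0,149],"turn":0}]}}

```text
t: 16.0
eef_pos: [599.5, -0.4, 93.4]
tcp_rot: [3.14, -0.0, 1.367]
ft_force: [0.6, -0.5, -0.6]
opening: 0.788
```

Emit:
{"fn": "play_rows", "kwargs": {"targets": [{"linear":[0,0,0],"turn":0},{"linear":[0,0,0],"turn":0},{"linear":[0,0,0],"turn":0},{"linear":[0,0,0],"turn":0},{"linear":[0,0,0],"turn":0},{"linear":[0,0,0],"turn":0}], "hand": 25}}

```text
t: 16.75
eef_pos: [598.9, -0.4, 92.3]
tcp_rot: [-3.141, -0.0, 1.367]
ft_force: [-0.0, 0.5, 2.3]
opening: 0.415
```

Emit:
{"fn": "play_rows", "kwargs": {"targets": [{"linear":[0,0,-10],"turn":0},{"linear":[0,0,-30],"turn":0},{"linear":[0,0,-70],"turn":0},{"linear":[0,0,-110],"turn":0},{"linear":[0,0,-140],"turn":0},{"linear":[0,0,-140],"turn":0}]}}

```text
t: 17.5
eef_pos: [599.6, -0.4, 234.6]
tcp_rot: [3.137, -0.001, 1.367]
ft_force: [0.5, 0.6, -1.5]
opening: 0.418
```

```bash
python3 go.py 455 323 165 1.584
```

```text
t 17.5 tcp [599.6  -0.4 234.6] rot [ 3.137 -0.001  1.367] open 39.7 F [ 0.5  0.6 -1.5]
linear [ 287.4 -207.1    9.8] turn -0.217 q6 0.6
```

Emit:
{"fn": "play_rows", "kwargs": {"targets": [{"linear":[287,-207,8],"turn":-0.217},{"linear":[287,-207,8],"turn":-0.217},{"linear":[287,-207,8],"turn":-0.217},{"linear":[287,-207,8],"turn":-0.217},{"linear":[287,-207,8],"turn":-0.217},{"linear":[287,-207,8],"turn":-0.217},{"linear":[287,-207,8],"turn":-0.217},{"linear":[287,-207,8],"turn":-0.217},{"linear":[287,-207,8],"turn":-0.217}]}}

```text
t: 18.62
eef_pos: [454.9, 321.7, 223.8]
tcp_rot: [-3.141, 0.0, 1.582]
ft_force: [0.6, 1.1, -1.8]
opening: 0.418
```

```bash
python3 - <<'E'
from cell import env
from fit import *
p=env.camera_params('wrist');im,d=env.read_camera('wrist');cv2.imwrite('pics/w6.png',im[:,:,::-1])
X=cloud(d,p);hsv=cv2.cvtColor(np.ascontiguousarray(im),cv2.COLOR_RGB2HSV).astype(int)
m=(hsv[...,0]>20)&(hsv[...,0]<32)&(hsv[...,1]>120)&(d>0)&(abs(X[...,2])<25)
m=cv2.morphologyEx(m.astype(np.uint8),cv2.MORPH_OPEN,np.ones((3,3)))>0
print(cv2.minAreaRect(X[m][:,:2].astype(np.float32)),np.percentile(X[m][:,2],[5,50,95]),np.percentile(X[m][:,:2],[1,99],axis=0))
E
python3 go.py 455 323 38 1.584
```

```text
((517.279296875, 322.50665283203125), (240.894775390625, 114.64518737792969), 0.6576386094093323) [ 2.10862028  3.43857131 15.35092839] [[398.9001265  274.71458234]
 [626.64475296 379.54874454]]
t 18.68 tcp [455.  321.7 224. ] rot [-3.141  0.     1.582] open 39.4 F [-0.1 -0.8 -2.3]
linear [  1.4   0.1 127. ] turn -0.002 q6 0.6
```

View pics/w6.png

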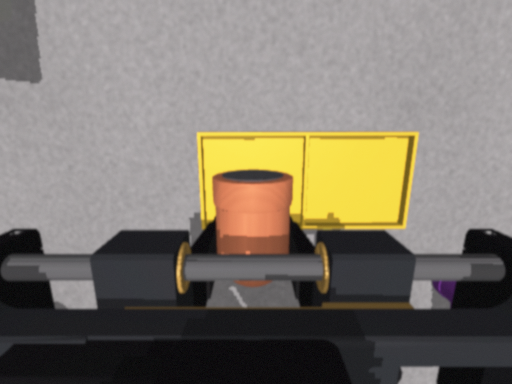

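The wrist picture shows the copper elbow at (252,225) over the left yellow compartment (253,180). The tray extents give a centre of (512.8, 327), consistent with before. Lowering.

Emit:
{"fn": "play_rows", "kwargs": {"targets": [{"linear":[1,0,45],"turn":0},{"linear":[1,0,80],"turn":0},{"linear":[1,0,106],"turn":0},{"linear":[1,0,120],"turn":0},{"linear":[1,0,126],"turn":0},{"linear":[1,0,126],"turn":0},{"linear":[1,0,126],"turn":0}]}}

```text
t: 19.55
eef_pos: [454.8, 323.7, 99.1]
tcp_rot: [3.14, -0.001, 1.584]
ft_force: [0.5, 0.1, -1.4]
opening: 0.415
```

Emit:
{"fn": "play_rows", "kwargs": {"targets": [{"linear":[0,0,0],"turn":0},{"linear":[0,0,0],"turn":0},{"linear":[0,0,0],"turn":0},{"linear":[0,0,0],"turn":0}], "hand": 60}}

```text
t: 20.05
eef_pos: [454.5, 323.6, 98.3]
tcp_rot: [3.141, -0.0, 1.584]
ft_force: [-0.9, 0.0, -0.5]
opening: 0.626
```

Emit:
{"fn": "play_rows", "kwargs": {"targets": [{"linear":[0,0,-20],"turn":0},{"linear":[0,0,-60],"turn":0},{"linear":[0,0,-120],"turn":0},{"linear":[0,0,-150],"turn":0},{"linear":[0,0,-150],"turn":0}]}}

```text
t: 20.68
eef_pos: [454.9, 323.9, 250.5]
tcp_rot: [3.138, -0.002, 1.584]
ft_force: [-0.6, -0.1, -0.3]
opening: 0.63
```

```bash
python3 go.py 606.7 107.9 185 1.57
```

```text
t 20.68 tcp [454.9 323.9 250.5] rot [ 3.138 -0.002  1.584] open 59.9 F [-0.6 -0.1 -0.3]
linear [-217.9  148.9    6.6] turn 0.014 q6 0.18
```

Emit:
{"fn": "play_rows", "kwargs": {"targets": [{"linear":[-218,149,6],"turn":0.014},{"linear":[-218,149,6],"turn":0.014},{"linear":[-218,149,6],"turn":0.014},{"linear":[-218,149,6],"turn":0.014},{"linear":[-218,149,6],"turn":0.014},{"linear":[-218,149,6],"turn":0.014},{"linear":[-218,149,6],"turn":0.014},{"linear":[-218,149,6],"turn":0.014}], "hand": 75}}

```text
t: 21.68
eef_pos: [605.6, 108.9, 242.3]
tcp_rot: [-3.142, -0.0, 1.572]
ft_force: [0.3, 0.3, 0.1]
opening: 0.789
```

```bash
python3 - <<'E'
from cell import env
from fit import *
np.set_printoptions(suppress=True)
for n in ('wrist','top'):
    p=env.camera_params(n);im,d=env.read_camera(n);cv2.imwrite(f'pics/{n}7.png',im[:,:,::-1])
    X=cloud(d,p)
    m0=(d>0)&(X[...,2]>8)&(X[...,2]<66)
    ob=dict(coup=(606.5,108)) if n=='wrist' else dict(copper=(455,324))
    for k,c in ob.items():
        s=OBJ[k][0]
        P=X[m0&(np.hypot(X[...,0]-c[0],X[...,1]-c[1])<(40 if n=='wrist' else 52))]
        if n=='top': P=P[P[:,2]>21]
        if k=='coup':s=lambda q:np.where(np.hypot(q[:,0],q[:,1])<17,0,coup(q))
        if len(P)>100: pr=fit(P[::max(1,len(P)//1500)],s,c,k!='coup');print(n,k,pr[0].round(2),pr[1].round(2),len(P))
E
python3 go.py 606.7 107.9 32 1.57
```

```text
wrist coup [ 606.46  111.27 -616.03   -0.96] 0.04 1578
t 21.77 tcp [605.8 108.6 242.4] rot [ 3.141 -0.     1.571] open 75.5 F [-0.3  0.  -1. ]
linear [ -0.7   0.8 151.4] turn 0.001 q6 0.18
```

View pics/wrist7.png

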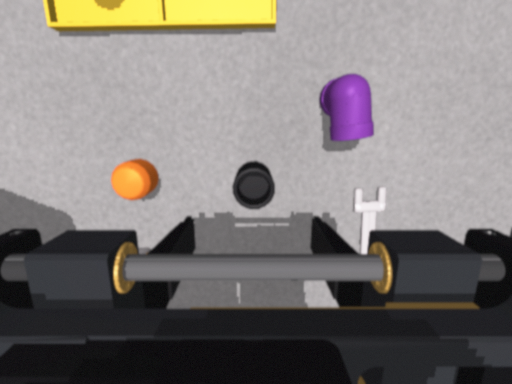

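The wrist picture shows the coupling at (254,186) centred between the fingers, with the cap (135,178) and wrench jaw (370,200) well clear. This wrist fit of y (111) is loose from the oblique view. Three earlier fits gave 107.6 to 108.9, so I'll use 108.

Emit:
{"fn": "play_rows", "kwargs": {"targets": [{"linear":[-1,1,45],"turn":0},{"linear":[-1,1,90],"turn":0},{"linear":[-1,1,125],"turn":0},{"linear":[-1,1,142],"turn":0},{"linear":[-1,1,150],"turn":0},{"linear":[-1,1,150],"turn":0},{"linear":[-1,1,150],"turn":0}]}}

```text
t: 22.65
eef_pos: [607.7, 106.6, 93.4]
tcp_rot: [3.14, -0.0, 1.57]
ft_force: [-0.0, 0.8, -0.0]
opening: 0.791
```

Emit:
{"fn": "play_rows", "kwargs": {"targets": [{"linear":[0,0,0],"turn":0},{"linear":[0,0,0],"turn":0},{"linear":[0,0,0],"turn":0},{"linear":[0,0,0],"turn":0},{"linear":[0,0,0],"turn":0},{"linear":[0,0,0],"turn":0}], "hand": 28}}

```text
t: 23.4
eef_pos: [607.3, 106.6, 92.3]
tcp_rot: [3.142, -0.0, 1.57]
ft_force: [-1.3, -0.8, 1.9]
opening: 0.462
```

Emit:
{"fn": "play_rows", "kwargs": {"targets": [{"linear":[0,0,-10],"turn":0},{"linear":[0,0,-30],"turn":0},{"linear":[0,0,-70],"turn":0},{"linear":[0,0,-110],"turn":0},{"linear":[0,0,-140],"turn":0},{"linear":[0,0,-140],"turn":0}]}}

```text
t: 24.15
eef_pos: [607.8, 106.6, 234.9]
tcp_rot: [3.137, -0.0, 1.57]
ft_force: [0.3, 0.2, -0.9]
opening: 0.462
```

```bash
python3 go.py 570 328 165 1.584
```

```text
t 24.15 tcp [607.8 106.6 234.9] rot [ 3.137 -0.     1.57 ] open 44.0 F [ 0.3  0.2 -0.9]
linear [221.3 -38.1  10.8] turn -0.014 q6 0.51
```

Emit:
{"fn": "play_rows", "kwargs": {"targets": [{"linear":[221,-38,9],"turn":-0.014},{"linear":[221,-38,9],"turn":-0.014},{"linear":[221,-38,9],"turn":-0.014},{"linear":[221,-38,9],"turn":-0.014},{"linear":[221,-38,9],"turn":-0.014},{"linear":[221,-38,9],"turn":-0.014},{"linear":[221,-38,9],"turn":-0.014}]}}

```text
t: 25.02
eef_pos: [569.9, 326.3, 223.0]
tcp_rot: [-3.141, 0.0, 1.582]
ft_force: [-0.6, -0.1, 0.1]
opening: 0.464
```

```bash
python3 - <<'E'
from cell import env
import cv2
im,d=env.read_camera('wrist');cv2.imwrite('pics/w8.png',im[:,:,::-1])
E
python3 go.py 570 328 38 1.584
```

```text
t 25.07 tcp [569.9 326.4 223.1] rot [-3.141  0.     1.582] open 44.1 F [ 0.6 -0.9 -0.8]
linear [  1.6   0.2 126.1] turn -0.002 q6 0.51
```

View pics/w8.png

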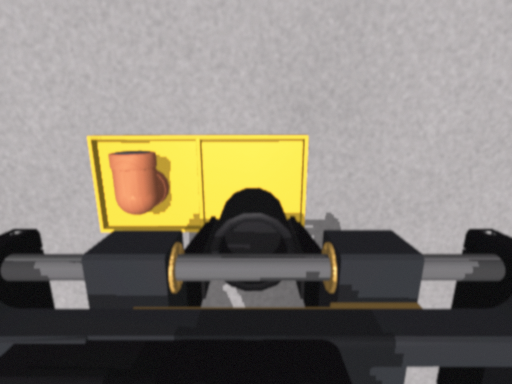

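The wrist picture shows the coupling held upright at (254,235), over the right yellow compartment (253,180). The copper elbow stands in the left one (137,182).

Emit:
{"fn": "play_rows", "kwargs": {"targets": [{"linear":[1,0,45],"turn":0},{"linear":[1,0,80],"turn":0},{"linear":[1,0,106],"turn":0},{"linear":[1,0,119],"turn":0},{"linear":[1,0,125],"turn":0},{"linear":[1,0,125],"turn":0},{"linear":[1,0,125],"turn":0}]}}

```text
t: 25.95
eef_pos: [569.8, 328.7, 99.2]
tcp_rot: [3.14, -0.001, 1.584]
ft_force: [-0.1, 0.2, -1.2]
opening: 0.464
```

Emit:
{"fn": "play_rows", "kwargs": {"targets": [{"linear":[0,0,0],"turn":0},{"linear":[0,0,0],"turn":0},{"linear":[0,0,0],"turn":0},{"linear":[0,0,0],"turn":0}], "hand": 62}}

```text
t: 26.45
eef_pos: [569.5, 328.6, 98.3]
tcp_rot: [3.141, -0.0, 1.584]
ft_force: [-0.4, 0.4, 0.4]
opening: 0.652
```

Emit:
{"fn": "play_rows", "kwargs": {"targets": [{"linear":[0,0,-20],"turn":0},{"linear":[0,0,-60],"turn":0},{"linear":[0,0,-120],"turn":0},{"linear":[0,0,-180],"turn":0},{"linear":[0,0,-200],"turn":0},{"linear":[0,0,-200],"turn":0}]}}

```text
t: 27.2
eef_pos: [569.5, 328.6, 301.1]
tcp_rot: [3.138, -0.002, 1.584]
ft_force: [-0.0, -0.9, 0.2]
opening: 0.652
```

```bash
python3 go.py 235 579 230 2.2
```

```text
t 27.2 tcp [569.5 328.6 301.1] rot [ 3.138 -0.002  1.584] open 62.0 F [-0.  -0.9  0.2]
linear [ 254.7 -331.3   11.3] turn -0.616 q6 0.56
```

Back to near the start pose for an unobstructed final look.

Emit:
{"fn": "play_rows", "kwargs": {"targets": [{"linear":[255,-331,0],"turn":-0.6},{"linear":[255,-331,0],"turn":-0.6},{"linear":[255,-331,0],"turn":-0.6},{"linear":[255,-331,0],"turn":-0.6},{"linear":[255,-331,0],"turn":-0.6},{"linear":[255,-331,0],"turn":-0.6},{"linear":[255,-331,0],"turn":-0.6},{"linear":[255,-331,0],"turn":-0.6},{"linear":[255,-331,0],"turn":-0.6},{"linear":[255,-331,0],"turn":-0.6}]}}

```text
t: 28.45
eef_pos: [236.2, 578.5, 297.9]
tcp_rot: [-3.141, 0.0, 2.182]
ft_force: [0.2, -0.6, -0.3]
opening: 0.651
```

```bash
python3 - <<'E'
from cell import env
from fit import *
np.set_printoptions(suppress=True)
T=dict(g=((469.3,-333.5),-0.262),y=((512.5,327.2),0.013))
pl=dict(white=((414,-319),'g'),red=((524,-349),'g'),copper=((455,324),'y'),coup=((570,328),'y'),blue=((458,1),None))
for n in('top','scene'):
    p=env.camera_params(n);im,d=env.read_camera(n);cv2.imwrite(f'pics/{n}9.png',im[:,:,::-1])
    X=cloud(d,p); m0=(d>0)&(X[...,2]>8)&(X[...,2]<75)
    for k,(c,t) in pl.items():
        P=X[m0&(np.hypot(X[...,0]-c[0],X[...,1]-c[1])<52)]
        if t: P=P[P[:,2]>21]
        s=OBJ[k][0]
        if k=='coup': s=lambda q:np.where(np.hypot(q[:,0],q[:,1])<17,0,coup(q))
        pr=fit(P,s,c,k!='coup')
        o=''
        if t:
            (cx,cy),w=T[t];a,b=pr[0][0]-cx,pr[0][1]-cy
            o=('tray xy',round(np.cos(w)*a+np.sin(w)*b,1),round(-np.sin(w)*a+np.cos(w)*b,1))
        print(n,k,pr[0].round(2),round(pr[1],2),len(P),o)
    Q=X[m0&(np.hypot(X[...,0]-475,X[...,1]-112)<58)];print(n,'cap',Q.mean(0).round(1),Q[:,:2].min(0).round(1))
    a=cv2.imread(f'pics/{n}0.png');b=cv2.imread(f'pics/{n}9.png')
    if n=='top': print('wrench diff',cv2.absdiff(a,b)[140:172,200:290].max())
E
```

```text
top white [ 415.05 -321.62    1.32    3.68] 0.65 557 ('tray xy', np.float64(-55.5), np.float64(-2.6))
top red [ 524.39 -351.77    4.45    4.78] 1.15 637 ('tray xy', np.float64(57.9), np.float64(-3.4))
top copper [454.69 322.35   1.59   3.39] 0.65 646 ('tray xy', np.float64(-57.9), np.float64(-4.1))
top coup [    569.88     332.22 -309746.14       3.8 ] 0.18 437 ('tray xy', np.float64(57.4), np.float64(4.3))
top blue [457.18   1.32   0.07   0.43] 1.22 593 
top cap [471.5 110.6  36. ] [450.2  90.4]
wrench diff 4
scene white [ 416.47 -322.88    1.29    2.97] 1.36 228 ('tray xy', np.float64(-53.8), np.float64(-3.4))
scene red [ 527.41 -352.28    4.44    4.8 ] 1.55 258 ('tray xy', np.float64(61.0), np.float64(-3.1))
scene copper [456.41 321.38   1.57   2.75] 1.11 329 ('tray xy', np.float64(-56.2), np.float64(-5.1))
scene coup [572.02 331.41 273.34   3.22] 0.74 281 ('tray xy', np.float64(59.6), np.float64(3.4))
scene blue [459.69   0.95   0.05  -0.13] 1.3 305 
scene cap [480.6 115.4  30. ] [453.4  88.6]
```

View pics/top9.png

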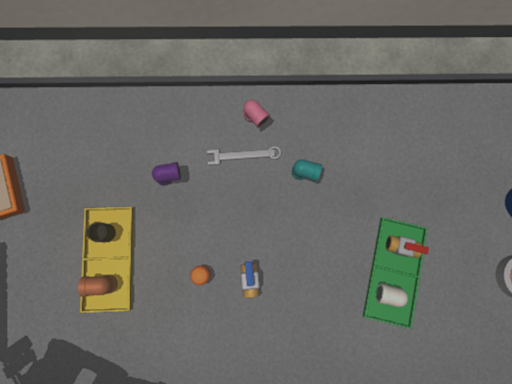

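View pics/scene9.png

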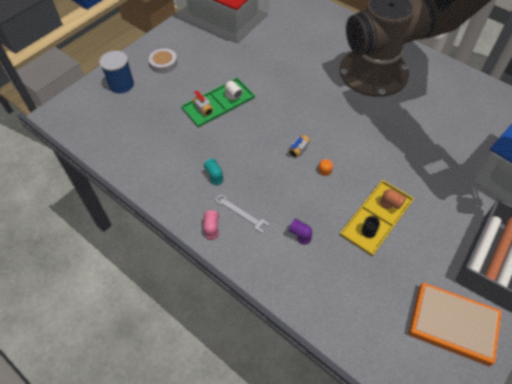

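All four pieces stand in their compartments on the tray floor (feet 3 to 5 mm up) in both views, and the three bystanders are unmoved. Handing in.

```bash
python3 -c "
from cell import env
print(env.job_done())"
```

```text
the job is handed in; nothing more can be done
None
```

Both kits are made up and handed in at about 28.5 s of the 104 s allowed. The white elbow and red-lever valve are in the green tray; the copper elbow and black coupling are in the yellow tray.

**Pieces:** In the last top and scene views, each piece stands upright in its own compartment. They are within about 6 mm of the compartment centres, with their feet fitted 3–5 mm above the bench (the tray floor is at 4 mm).

**Left alone:** The blue-lever valve and end cap measured within 1 mm of their start, and the wrench area of the top picture is unchanged. The gripper is empty and clear of everything.

**Disagreements:**
- The two fixed cameras differed by 1–3 mm throughout, within what the calibration allows.
- One wrist-camera fit of the coupling was about 3 mm off in y, and I discarded it.
- The first three calls of one batch were refused because the rows lacked "turn"; nothing moved.

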